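# Seat the tube carrier in its sprung drive cradle

## Robot

A 6-joint arm with a two-finger parallel gripper is mounted at the origin on a cart in front of the work surface, level with it; the furniture and walls round the work are solid. World frame = base frame: x ahead of the robot, y to its left, z up, the work surface at z = 0. Lengths are in mm, angles in rad, forces in N, time in s.
With the tool pointing down it reaches from about 350 to 975 mm from the base axis. Payload 7.1 kg.
Tool frame: the origin (TCP) lies on the front face of the gripper's body, between the roots of the fingers; the fingertips stand 80 mm ahead of it and the grasp point (between the pads) lies 61 mm ahead of it (env.tips_ahead is the distance from the TCP to the fingertips, in mm); z points along the fingers, y is the direction in which the jaws open and shut (so a half turn about z gives the same grasp; the last joint's range is limited). The gripper opens to 88 mm and grips with 3 to 60 N. Pads are 20 mm wide; open, the fingers measure 115 mm over their backs; the gripper's body (75 mm by 178 mm) begins 61 mm behind the grasp point.
Start: joints at [1.281, 0.423, 1.63, -0, 1.089, -0.019], TCP at [167.158, 602.216, 302.675] pointing down, gripper open.
Joint ranges: [-3, 3], [-0.9, 2.11], [0.09, 2.58], [-1.31, 4.45], [0.11, 2.69], [-2.54, 2.54]. Speed limits (rad/s): [2.39, 2.39, 3.01, 3.14, 3.14, 3.14].

## Interface

Orientations are given as a unit quaternion [x, y, z, w].
In Python, from station import env, set_gripper, viewer, workorder gives the robot as it stands. Calls block until the motion is done:
- env.reach(position, orientation): joint-space move of the TCP to a pose.
- env.move_l(position, rot=None, rate=150, f_stop=None): straight line of the TCP; rot=None keeps the orientation; rate is the mean speed in mm/s. With f_stop (N) it stops when the force on the tool has changed by that much, and returns True; else False.
- env.move_joints(angles): joint-space move.
- set_gripper(opening): finger opening in mm; the grip force is fixed at half the most; returns when the fingers have stopped.
- env.hold(seconds).
- env.ik(position, orientation): joint angles nearest the present ones, or None.
- env.read_state(): the state.
- viewer.camera(name): name is "scene" or "top" or "wrist"; returns the picture (384x512x3 uint8, blue, green, red); there is no depth.
- viewer.camera_params(name): a dict with "fx", "fy", "cx", "cy" (pixels), "pose" (4x4, takes a point from camera to world coordinates); the wrist camera has in their place "tool_from_camera" (4x4, takes a point from camera to tool coordinates, whose origin is the TCP and whose axes are the flange's). Camera axes: x right, y up, looking along -z (the intrinsics and any distortion apply to the point x, -y, -z); pixel columns grow to the right and rows downward; lengths in mm; the calibration is good to about 2 mm. The wrist camera is an equidistant fisheye: a pixel r from the principal point sees the ray r / f radians off the axis. A picture is of the moment at which its call begins: read the wrist's pose just before it. camera_params takes no time and is no camera call.
A pose or a line that the arm cannot do raises env.IKError and nothing moves.
- workorder.sign_off(): hands the job in, once; it reports no verdict.
The state is a dict: "time_s": time; "qpos": joint angles; "dq": joint speeds; "tau": joint torques, N m; "tool_pos": TCP position; "orientation": TCP orientation; "force": force on the tool from outside, world axes, zero at the start; "wrist_torque": the same for the moment, N m; "width": finger opening in mm.
Only numpy, scipy, OpenCV 4.12 (cv2) and the standard library are available. Lean on these libraries where they do the work, as an engineer would, in place of code of your own. Each camera call takes 0.05 s, during which the arm holds its last target.

## Task

Lift the tube carrier with its two white discs out of the blue rest and lower its axle into both open slots of the aluminium cradle on the white drive stand. Press it down past the orange sprung jaws, until both axle ends stand fully home on the slot floors, but do not bear on the floors with more than about 30 N; then let go. Leave the other things on the bench where they are.

Things in the scene. Friction and masses are not known exactly. Their poses are not given: they have to be found in the camera images.
- carrier_hub (a point): Centre of the loose tube carrier, about 0.24 kg, and of its black square grip hub: 22 mm wide (own x), 22 mm high (own z, flat sides upright at the start), 44 mm long (own y). A steel axle 8 mm in diameter, 180 mm long, runs along own y. At the start it lies in the blue rest, 44 mm above the bench, and is lifted straight up.
- carrier: The same carrier as a whole; origin and axes as carrier_hub. Along own y from the centre, on both sides alike: hub to 22 mm, sleeve 14 mm in diameter, green and yellow caps from 41 mm, white disc 64 mm in diameter from 46 to 54 mm, collar 14 mm in diameter to 60 mm, then bare axle to 90 mm. Either end fits either slot.
- axle_end_a (a point): Point on the axle's centre line 72 mm from the hub centre along the carrier's own +y: the place that lies in a slot.
- axle_end_b (a point): The same at 72 mm along the carrier's own -y.
- drive_stand: Fixed white drive housing, 104 (own x) by 216 (own y) by 30 mm high, origin at the centre of its underside. The aluminium cradle on it stands on soft mounts: it sinks straight down under load, by an unknown 1 to 12 mm from about 4 N on (this stays), then about 1 mm for each further 8 N. So its height before the push is not that under it.
- cradle_seat (a point): Point midway between the two slots at the height of the axle's centre line when fully home (81 to 100 mm above the bench, unloaded: the height varies). Own y runs from slot to slot, x across them. Two uprights 12 mm thick (own y), 72 mm to each side, tops 28 mm above this point. Collars and uprights leave about 6 mm of play each way along y.
- slot_l (a point): Seated place of the axle's centre line in the slot at the cradle's own +y, 72 mm from cradle_seat; moves with the cradle. Slot: open at the top, 10 mm wide, floor 4 mm below this point, a 45 degree funnel at the mouth from 20 to 28 mm above it, 26 mm wide at the top.
- slot_r (a point): The same for the slot at own -y. In each slot two orange sprung jaws, 6 mm apart at rest, grip the axle from about 13 mm above home on. It never sinks by its own weight: it needs some 4 to 10 N in all, by friction (up to 16 N from 13 to 5 mm above home), all the way until it stands on the floors, where the push rises.
- slot_floors: The two steel plates that form the slot floors, 50 (own x) by 12 by 3 mm, part of the cradle; origin 88 mm below cradle_seat.
- rest: Fixed blue parking rest: plate 80 (own x) by 176 (own y) by 6 mm with two V-notched blocks 12 mm thick, 72 mm to each side of its middle, 52 mm high; origin at the centre of its underside; the axle starts along its own y.
- timer: Bystander, loose: small white bench timer, 62x62x15 mm; origin at the centre of its underside. Leave it alone.
- saline: Bystander, loose: clear reagent bottle with a blue cap, 46 dia x 83 high mm; origin at the centre of its underside. Leave it alone.
- marker: Bystander, loose: blue and white marker pen lying down, 135 long mm; origin at the centre of its underside. Leave it alone.
- tip_box: Bystander, loose: blue box of pipette tips, 95x124x82 mm; origin at the centre of its underside. Leave it alone.
- petri: Bystander, loose: round covered dish, 90 dia x 16 high mm; origin at the centre of its underside. Leave it alone.
- slides: Bystander, loose: white and blue cardboard box, 111x81x50 mm; origin at the centre of its underside. Leave it alone.

How it is judged:
By the outcome, as a careful person would: the job done as asked, in the order asked, and still so for the second after the job is handed in, with the robot touching nothing.
It also fails if it takes over 48 s, if anything falls off the work surface, if the arm or the gripper's body presses on something with over 40 N, if the wrist force passes 120 N, or if a joint passes its speed limit or range.

## Working session

There is one attempt and no reset: what is moved stays moved. The work goes in short steps, each a Python script; the robot and the scene stay as the last script left them, time stands still between calls to the robot, and variables do not carry over. Pictures are saved under pics/ and viewed, and the job is handed in when it is done.

```bash
mkdir -p pics; ls; python3 - <<'E'
from station import env, set_gripper, viewer, workorder
import cv2, numpy as np
np.set_printoptions(precision=4,suppress=True)
print(env.read_state())
for n in ["scene","top","wrist"]:
    print(n,viewer.camera_params(n)); cv2.imwrite(f"pics/{n}0.png",viewer.camera(n))
E
```

```text
pics
{'time_s': 0.0, 'qpos': array([ 1.281 ,  0.4238,  1.6307, -0.    ,  1.0886, -0.019 ]), 'dq': array([ 0.0006, -0.0005, -0.0009,  0.0005, -0.0008,  0.0002]), 'tau': array([  0.0019, -54.4618, -27.3648,   0.0645,   0.0228,  -0.0001]), 'tool_pos': array([167.0429, 601.8306, 301.9187]), 'orientation': array([ 0.135 ,  0.9908, -0.0007, -0.0001]), 'force': array([ 1.5598, -0.8324,  0.5541]), 'wrist_torque': array([-0.0308, -0.0328, -0.0214]), 'width': 87.9881214158648}
scene {'fx': 373.12782044653295, 'fy': 373.12782044653295, 'cx': 255.49822037428765, 'cy': 191.951672973167, 'pose': array([[    0.904 ,     0.1951,    -0.3803,   -66.031 ],
       [   -0.4274,     0.4133,    -0.8041, -1248.0185],
       [    0.0003,     0.8895,     0.457 ,   794.2803],
       [    0.    ,     0.    ,     0.    ,     1.    ]])}
top {'fx': 486.0533092338105, 'fy': 486.0533092338105, 'cx': 258.5458543588084, 'cy': 195.8065846488562, 'pose': array([[   0.0915,    0.9758,   -0.1984,  131.8376],
       [  -0.9958,    0.089 ,   -0.0217,  -62.2913],
       [  -0.0036,    0.1996,    0.9799, 1994.9306],
       [   0.    ,    0.    ,    0.    ,    1.    ]])}
wrist {'fx': 297.3186396354542, 'fy': 297.3186396354542, 'cx': 254.17756829112372, 'cy': 186.35575178067936, 'tool_from_camera': array([[ -0.0007,   0.9522,   0.3055,  84.5828],
       [  1.    ,   0.0004,   0.001 ,  -0.8064],
       [  0.0008,   0.3055,  -0.9522, -82.4263],
       [  0.    ,   0.    ,   0.    ,   1.    ]])}
```

View pics/scene0.png

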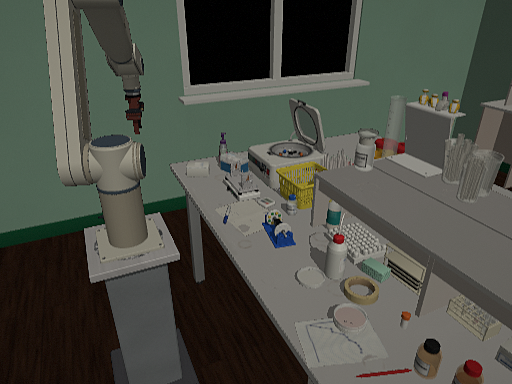

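View pics/top0.png

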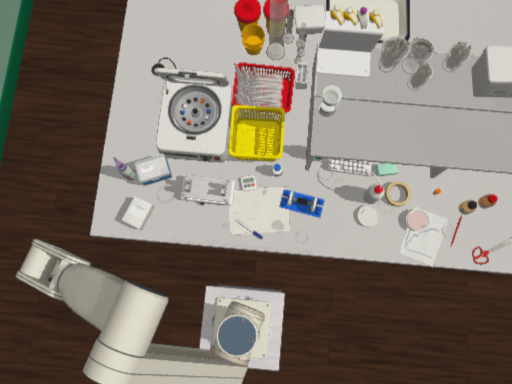

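View pics/wrist0.png

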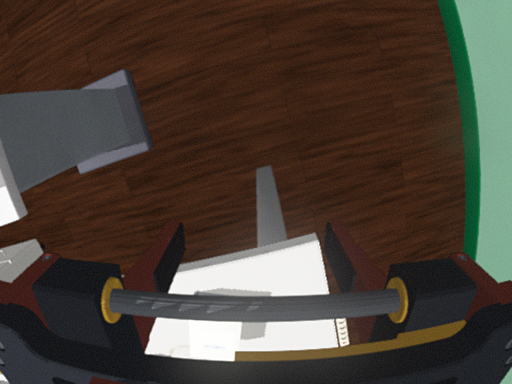

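The top view shows the rest and carrier near (302,203) and the cradle near (207,189); the bystanders are clear of both. I'll do a coarse ray cast first, then take close wrist views.

```bash
cat > h.py <<'E'
from station import env, set_gripper, viewer, workorder
import cv2, numpy as np
from scipy.spatial.transform import Rotation as R
np.set_printoptions(precision=2,suppress=True)
def ray_fixed(n,u,v):
    p=viewer.camera_params(n);T=p['pose']
    d=T[:3,:3]@np.array([(u-p['cx'])/p['fx'],-(v-p['cy'])/p['fy'],-1.]);return T[:3,3],d/np.linalg.norm(d)
def wparams(st):
    p=viewer.camera_params('wrist');T=np.eye(4);T[:3,:3]=R.from_quat(st['orientation']).as_matrix();T[:3,3]=st['tool_pos']
    return p,T@p['tool_from_camera']
def ray_wrist(st,u,v):
    p,T=wparams(st);a,b=(u-p['cx'])/p['fx'],(v-p['cy'])/p['fy'];th=np.hypot(a,b)
    s=np.sin(th)/max(th,1e-9);d=T[:3,:3]@np.array([a*s,-b*s,-np.cos(th)]);return T[:3,3],d
def proj_wrist(st,P):
    p,T=wparams(st);c=T[:3,:3].T@(np.array(P)-T[:3,3]);x,y,z=c[0],-c[1],-c[2]
    r=np.hypot(x,y);th=np.arctan2(r,z);return np.array([p['cx']+p['fx']*th*x/r,p['cy']+p['fy']*th*y/r])
def onz(ray,z): o,d=ray;return o+d*(z-o[2])/d[2]
def tri(rays):
    A=sum(np.eye(3)-np.outer(d,d) for o,d in rays);b=sum((np.eye(3)-np.outer(d,d))@o for o,d in rays);return np.linalg.solve(A,b)
def down(yaw): # tool z down, tool y axis at world angle yaw
    y=np.array([np.cos(yaw),np.sin(yaw),0]);z=np.array([0,0,-1.]);x=np.cross(y,z);return R.from_matrix(np.stack([x,y,z],1)).as_quat()
E
python3 - <<'E'
from h import *
im=cv2.imread('pics/top0.png')
cv2.imwrite('pics/topc.png',cv2.resize(im[130:260,90:350],None,fx=3,fy=3,interpolation=cv2.INTER_CUBIC))
for n,u,v,z in [('rest',302,203,44),('cradle',207,189,100)]: print(n,onz(ray_fixed('top',u,v),z))
E
```

```text
rest [ 513.14 -198.44   44.  ]
cradle [524.46 187.18 100.  ]
```

View pics/topc.png

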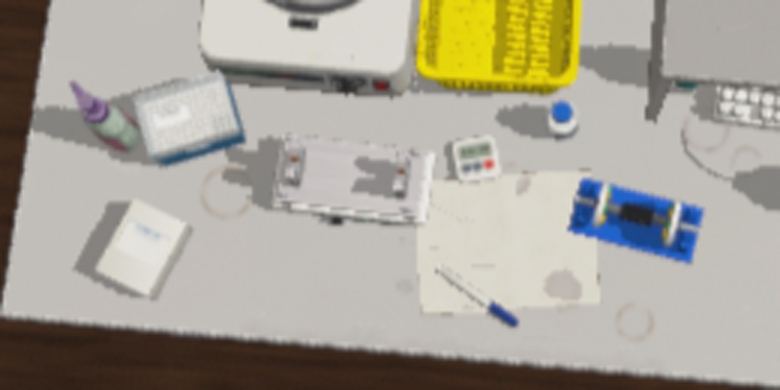

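```bash
python3 - <<'E'
from h import *
def shot(n):
    st=env.read_state(); im=viewer.camera('wrist'); cv2.imwrite(f'pics/{n}.png',im); np.save(f'pics/{n}.npy',np.r_[st['tool_pos'],st['orientation']]); print(n,st['time_s'],st['tool_pos'],st['orientation'],st['qpos'],st['force'])
env.reach([525,130,340],down(0)); env.hold(.2); shot('c1')
env.move_l([525,250,340],rate=250); env.hold(.2); shot('c2')
env.reach([513,-240,290],down(0)); env.hold(.2); shot('r1')
env.move_l([513,-140,290],rate=250); env.hold(.2); shot('r2')
E
```

```text
c1 2.475 [524.89 130.62 339.93] [ 0.71  0.71 -0.   -0.  ] [0.22 0.26 1.78 0.   1.1  0.22] [-0.4  -0.32  0.52]
c2 3.3583 [525.1  248.65 340.05] [ 0.71  0.71 -0.    0.  ] [ 0.42  0.32  1.7  -0.    1.13  0.42] [0.21 0.01 0.57]
r1 5.4 [ 513.4  -239.28  290.1 ] [0.71 0.71 0.   0.  ] [-0.46  0.35  1.77  0.    1.02 -0.46] [ 0.02 -0.91 -0.14]
r2 6.2 [ 513.11 -141.12  290.02] [ 0.71  0.71 -0.    0.  ] [-0.29  0.3   1.85 -0.    0.99 -0.29] [ 0.7  -0.23  0.15]
```

View pics/c1.png

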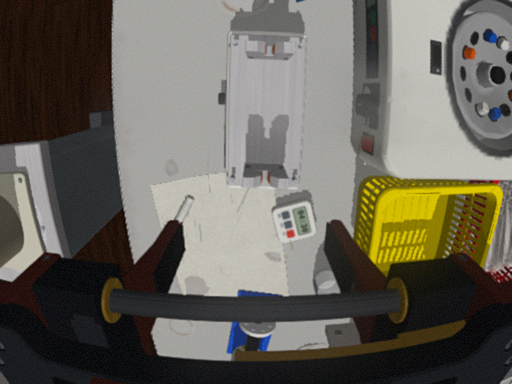

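View pics/c2.png

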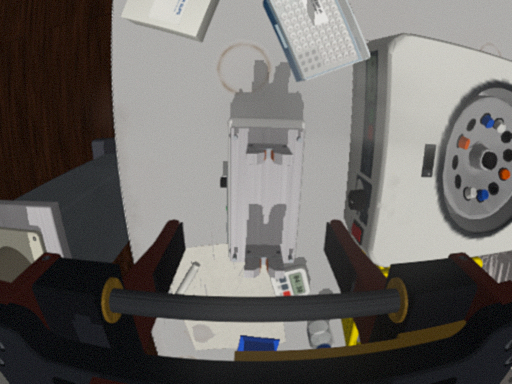

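View pics/r1.png

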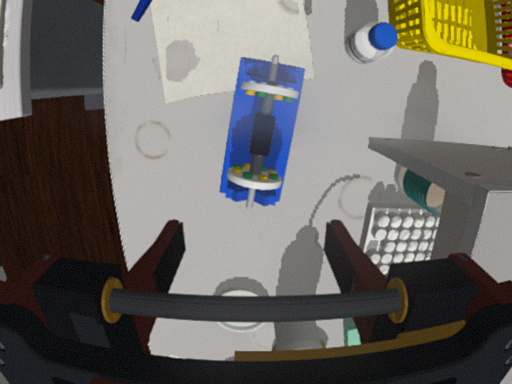

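View pics/r2.png

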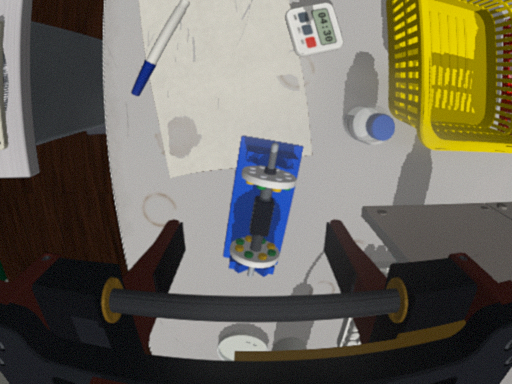

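```bash
python3 - <<'E'
import cv2,numpy as np
def crop(n,x0,x1,y0,y1,f=4): return cv2.resize(cv2.imread(f'pics/{n}.png')[y0:y1,x0:x1],None,fx=f,fy=f,interpolation=cv2.INTER_CUBIC)
cv2.imwrite('pics/cc.png',np.hstack([crop('c1',210,310,20,195,3.4),crop('c2',210,310,110,285,3.4)]))
cv2.imwrite('pics/rc.png',np.hstack([crop('r1',210,310,50,215,3.4),crop('r2',210,310,125,290,3.4)]))
E
```

```text
(no output)
```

View pics/cc.png

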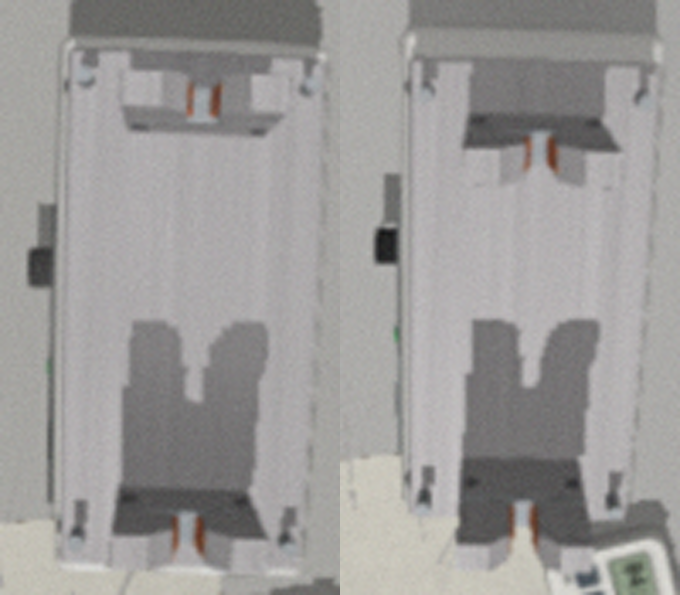

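View pics/rc.png

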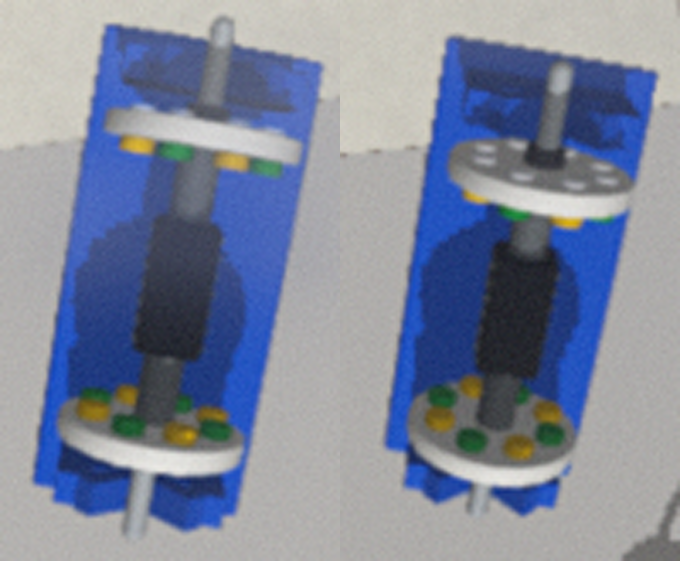

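```bash
python3 - <<'E'
import cv2,numpy as np
def crop(n,x0,y0,w=60,h=36,f=6.6):
    im=cv2.resize(cv2.imread(f'pics/{n}.png')[y0:y0+h,x0:x0+w],None,fx=f,fy=f,interpolation=cv2.INTER_CUBIC)
    im=cv2.convertScaleAbs(im,alpha=1.3)
    for i in range(0,w,10): cv2.putText(im,str(x0+i),(int((i+.5)*f),10),0,.35,(0,0,255)); cv2.line(im,(int((i+.5)*f),12),(int((i+.5)*f),20),(0,0,255))
    for j in range(0,h,5): cv2.putText(im,str(y0+j),(0,int((j+.5)*f)+4),0,.35,(0,0,255)); cv2.line(im,(24,int((j+.5)*f)),(32,int((j+.5)*f)),(0,0,255))
    return im
cv2.imwrite('pics/cz.png',np.vstack([np.hstack([crop('c1',240,32),crop('c2',240,138)]),np.hstack([crop('c1',235,160),crop('c2',235,245)])]))
E
```

```text
(no output)
```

View pics/cz.png

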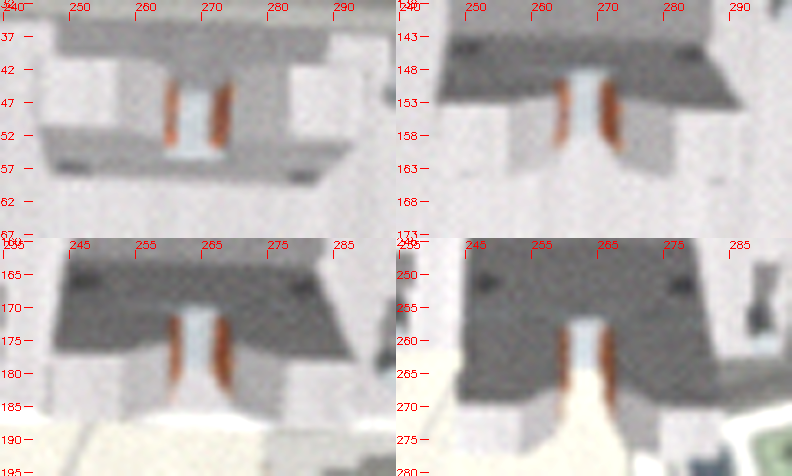

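```bash
cat >> h.py <<'E'
def ld(n):
    a=np.load(f'pics/{n}.npy');return dict(tool_pos=a[:3],orientation=a[3:])
E
python3 - <<'E'
from h import *
c1,c2,r1,r2=map(ld,['c1','c2','r1','r2'])
def T(n,a,b,s1=c1,s2=c2):
    rs=[ray_wrist(s1,*a),ray_wrist(s2,*b)];p=tri(rs);e=[np.linalg.norm(np.cross(p-o,d)) for o,d in rs];print(n,p,'res',e[0]);return p
a=T('+y outer L',(246.6,40.7),(246.3,153.1));b=T('+y outer R',(292,41.9),(292.1,154.0))
T('+y inner L',(245.6,50.7),(247,164));
c=T('-y inner L',(242.7,176.8),(243.4,269.3));d=T('-y inner R',(287.8,178),(283.3,269.7))
T('-y outer L',(243,186.3),(243.5,276.6))
print('mid+',(a+b)/2,'mid-',(c+d)/2)
for z in (105,95):
  print('slots',[onz(ray_wrist(s,*p),z) for s,p in [(c1,(269.3,47)),(c2,(268.4,154)),(c1,(264.8,176)),(c2,(263.1,262))]])
print('shelf',T('shelf',(370,140),(365,210),r1,r2))
for s,t,bt in [(r1,(275.3,56.5),(249.1,207.4)),(r2,(275.3,144.4),(250.6,275.6))]:
  A,B=onz(ray_wrist(s,*t),44),onz(ray_wrist(s,*bt),44);print('axle',A,B,(A+B)/2,np.linalg.norm(A-B),np.arctan2(*(A-B)[:2]))
T('tipA',(275.3,56.5),(275.3,144.4),r1,r2);T('tipB',(249.1,207.4),(250.6,275.6),r1,r2)
for n,s in (('r1',r1),('r2',r2)):
  im=cv2.imread(f'pics/{n}.png');m=((im.max(2)<58)).astype(np.uint8);m[:, :210]=0;m[:,300:]=0
  m=cv2.morphologyEx(m,cv2.MORPH_OPEN,np.ones((7,7)));k,l,stt,ce=cv2.connectedComponentsWithStats(m)
  for i in range(1,k):
    if stt[i,4]>200 and stt[i,1]+stt[i,3]<260:print(n,stt[i],ce[i],onz(ray_wrist(s,*ce[i]),53))
E
```

```text
+y outer L [516.54 270.06 114.17] res 0.16756111852337005
+y outer R [563.76 269.4  115.28] res 1.0492999578843025
+y inner L [516.44 258.95 117.36] res 0.652206461679094
-y inner L [511.6  126.25 114.85] res 0.4857664724719298
-y inner R [560.63 124.82 114.33] res 0.23844654105892762
-y outer L [511.7  115.84 115.88] res 0.6338292322268012
mid+ [540.15 269.73 114.73] mid- [536.12 125.54 114.59]
slots [array([540.15, 264.9 , 105.  ]), array([540.17, 267.17, 105.  ]), array([536.23, 124.36, 105.  ]), array([535.55, 130.72, 105.  ])]
slots [array([540.64, 266.5 ,  95.  ]), array([540.65, 265.12,  95.  ]), array([536.6 , 121.53,  95.  ]), array([535.89, 124.37,  95.  ])]
shelf [ 665.36 -209.49    7.64] res 1.4846928798618921
shelf [ 665.36 -209.49    7.64]
axle [ 535.78 -113.83   44.  ] [ 507.02 -287.52   44.  ] [ 521.4  -200.67   44.  ] 176.05085564161902 0.16406375688496988
axle [ 536.43 -113.81   44.  ] [ 507.7  -287.64   44.  ] [ 522.07 -200.73   44.  ] 176.18788565666983 0.16380052805341597
tipA [ 536.11 -113.82   43.95] res 0.32742981634754914
tipB [ 507.37 -287.33   44.46] res 0.33931277817843075
r2 [251 200  22  35 618] [261.17 217.26] [ 520.83 -198.25   53.  ]
```

```bash
python3 - <<'E'
from h import *
import cv2
im=cv2.imread('pics/top0.png');a=cv2.resize(im[130:190,290:350],None,fx=6.6,fy=6.6,interpolation=cv2.INTER_CUBIC)
f=6.6
L=[a]
for n,x0,y0 in(('r1',340,120),('r2',340,190)):
    L.append(cv2.resize(cv2.imread(f'pics/{n}.png')[y0:y0+60,x0:x0+60],None,fx=f,fy=f))
out=np.hstack(L);cv2.imwrite('pics/shelf.png',cv2.resize(out,(792,264)))
E
```

```text
(no output)
```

View pics/shelf.png

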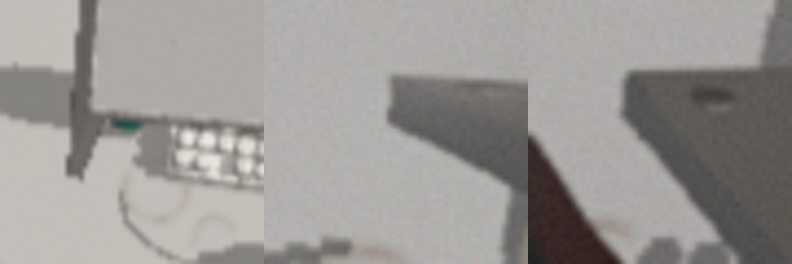

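```bash
python3 - <<'E'
from h import *
r1,r2=ld('r1'),ld('r2')
t=ray_fixed('top',311,155.5)
for a,b in [((369,137),(362.5,206)),((368.5,148),(362,216))]:
    rs=[ray_wrist(r1,*a),ray_wrist(r2,*b)]
    print(tri(rs),tri([rs[0],t]),tri([rs[1],t]),tri(rs+[t]))
for z in(0,100,200,300):print(onz(t,z),onz(ray_wrist(r1,368.5,148),z))
for z in(0,100,200,300):print(onz(ray_fixed('top',93*0+290+93/4.4,130),z))
E
```

```text
[ 665.27 -206.61    0.08] [ 889.69 -274.61 -541.32] [ 733.48 -240.48  -98.88] [ 723.73 -233.03  -97.44]
[ 665.48 -221.21    1.78] [ 817.77 -266.57 -336.62] [ 714.31 -235.79  -42.72] [ 709.57 -236.63  -57.55]
[ 730.52 -224.48    0.  ] [ 665.65 -221.5    -0.  ]
[ 700.51 -216.35  100.  ] [ 624.64 -203.81  100.  ]
[ 670.5  -208.22  200.  ] [ 583.62 -186.13  200.  ]
[ 640.49 -200.09  300.  ] [ 542.61 -168.44  300.  ]
[ 844.29 -217.08    0.  ]
[ 808.58 -209.32  100.  ]
[ 772.86 -201.56  200.  ]
[ 737.15 -193.8   300.  ]
```

```bash
python3 - <<'E'
from h import *
q=down(-0.164)
env.reach([521.7,-200.7,200],q)
env.move_l([521.7,-200.7,106],rate=120); env.hold(.1)
s=env.read_state();print(s['tool_pos'],s['force'])
im=viewer.camera('wrist');cv2.imwrite('pics/g0.png',im)
set_gripper(12); s=env.read_state();print(s['time_s'],s['width'],s['force'],s['tool_pos'])
print(env.move_l([521.7,-200.7,240],rate=120)); env.hold(.2)
s=env.read_state();print(s['time_s'],s['width'],s['force'],s['tool_pos'])
cv2.imwrite('pics/g1.png',viewer.camera('wrist'))
E
```

```text
[ 522.26 -200.87  106.93] [-0.05 -0.21 -0.7 ]
8.875 22.01903634305792 [-1.73  0.02  0.68] [ 521.36 -200.6   105.91]
False
10.3417 21.502864364220777 [ 0.32  0.19 -1.97] [ 521.46 -200.61  239.31]
```

View pics/g0.png

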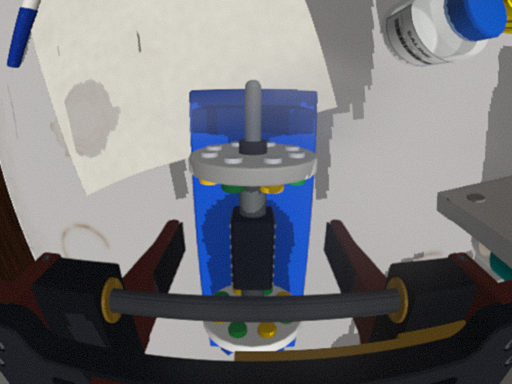

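View pics/g1.png

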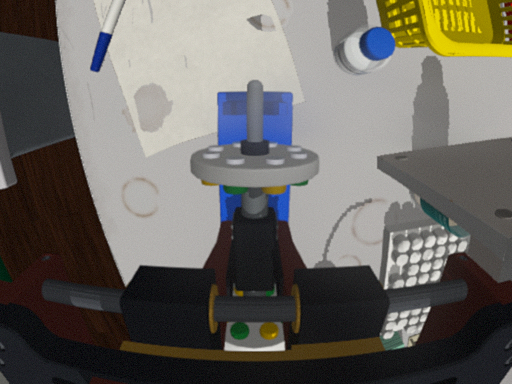

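Grip is good: the carrier is upright in hand, with the axle tip at about (255,82) and the hub centred. I'll move over the cradle and check the fit in the wrist view.

```bash
python3 - <<'E'
from h import *
q=down(-0.0277)
env.reach([538.2,192,225],q); env.hold(.25)
s=env.read_state();print(s['time_s'],s['width'],s['force'],s['wrist_torque'],s['tool_pos'],s['orientation'],R.from_quat(s['orientation']).as_matrix())
im=viewer.camera('wrist');cv2.imwrite('pics/p0.png',im)
np.save('pics/p0.npy',np.r_[s['tool_pos'],s['orientation']])
M=R.from_quat(s['orientation']).as_matrix()
for t in [(90,0,60),(90,0,61),(90,0,64),(90,4,60),(22,11,49),(22,-11,49),(46,0,28)]: print(t,proj_wrist(s,s['tool_pos']+M@np.array(t,float)))
cv2.imwrite('pics/p0z.png',cv2.resize(im[60:260,180:330],None,fx=3,fy=3,interpolation=cv2.INTER_CUBIC))
cv2.imwrite('pics/p0s.png',viewer.camera('scene'))
E
```

```text
12.1 21.849119481789398 [ 0.38 -0.43 -2.61] [-0.1   0.04  0.04] [538.5  191.16 225.07] [0.72 0.7  0.   0.  ] [[ 0.03  1.    0.  ]
 [ 1.   -0.03 -0.  ]
 [-0.    0.   -1.  ]]
(90, 0, 60) [254.95  80.65]
(90, 0, 61) [254.95  80.74]
(90, 0, 64) [254.93  81.01]
(90, 4, 60) [263.47  80.68]
(22, 11, 49) [277.57 224.21]
(22, -11, 49) [232.47 224.25]
(46, 0, 28) [255.2  191.59]
```

View pics/p0.png

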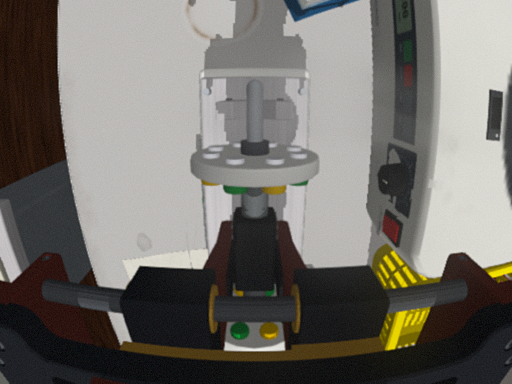

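View pics/p0z.png

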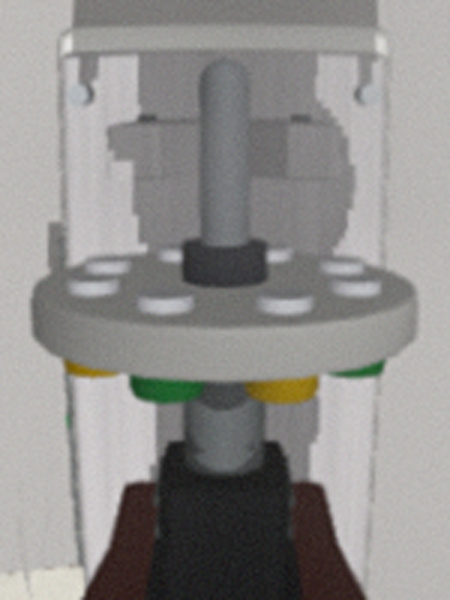

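```bash
python3 - <<'E'
from h import *
def p(r=None):
    s=env.read_state();print(round(s['time_s'],2),r,s['tool_pos'],s['force'],s['wrist_torque']);return s
env.move_l([538.2,192,190],rate=100); env.hold(.15); p()
cv2.imwrite('pics/p1.png',viewer.camera('wrist'))
for z in (178,171,165):
    r=env.move_l([538.2,192,z],rate=30,f_stop=10); env.hold(.1); p(r)
    if r: break
cv2.imwrite('pics/p2.png',viewer.camera('wrist'))
cv2.imwrite('pics/p2s.png',cv2.resize(viewer.camera('scene')[130:230,190:330],None,fx=5,fy=5,interpolation=cv2.INTER_CUBIC))
E
```

```text
12.85 None [538.59 192.18 190.61] [-0.64 -0.33 -3.43] [-0.11  0.08  0.03]
13.55 False [538.29 192.01 178.03] [ 0.1   0.12 -1.2 ] [-0.12  0.03 -0.01]
14.03 False [538.2  192.   170.96] [-0.01 -0.19 -2.57] [-0.02  0.04 -0.01]
14.48 False [538.22 192.02 164.95] [ 0.61  0.93 -2.7 ] [-0.1  -0.03  0.1 ]
```

View pics/p2.png

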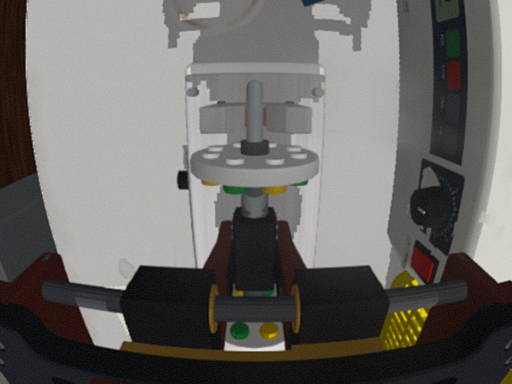

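View pics/p2s.png

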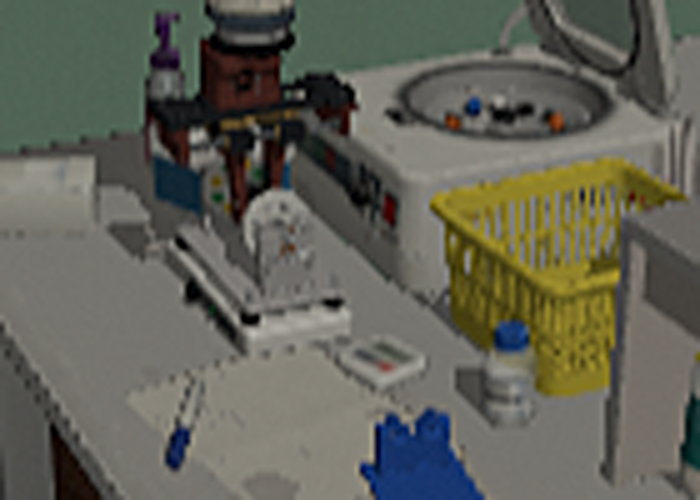

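The axle is inside the slots without contact, and the upright (columns 200 to 311) is centred on the axle at 255. Next I'll press in small, force-monitored steps.

```bash
cat > press.py <<'E'
from h import *
import sys
def press(z0,zend,step,lim,rate):
    z=z0
    while z>zend:
        z-=step
        f=env.read_state()['force'][2]; 
        r=env.move_l([538.2,192,z],rate=rate,f_stop=max(2,lim+2.6-f-1)); 
        F=[];
        for _ in range(4): env.hold(.03);F.append(env.read_state()['force'])
        s=env.read_state();F=np.mean(F,0)
        print(round(s['time_s'],2),r,z,s['tool_pos'],'F',F,'push',round(F[2]+2.6,1),'T',s['wrist_torque'],flush=True)
        if r or F[2]+2.6>lim: return z
    return z
E
python3 - <<'E'
from press import *
press(165,150,1.5,19,25)
E
```

```text
14.97 False 163.5 [538.26 192.03 163.51] F [ 0.73 -0.   -2.51] push 0.1 T [-0.04 -0.07  0.01]
15.35 False 162.0 [538.39 192.06 162.22] F [0.71 0.02 1.54] push 4.1 T [-0.01 -0.06 -0.04]
15.73 False 160.5 [538.33 192.06 160.59] F [0.68 0.09 2.23] push 4.8 T [ 0.05 -0.08  0.06]
16.12 False 159.0 [538.26 192.02 158.99] F [0.63 0.93 2.75] push 5.3 T [ 0.04 -0.12  0.04]
16.5 False 157.5 [538.47 192.1  157.89] F [-0.15  0.06  6.09] push 8.7 T [-0.05 -0.02  0.06]
16.88 False 156.0 [538.58 192.11 156.56] F [ 0.51 -0.02  7.19] push 9.8 T [-0.06  0.01 -0.02]
17.27 False 154.5 [538.62 192.12 155.12] F [-0.28 -0.15  8.  ] push 10.6 T [-0.09  0.05 -0.07]
17.65 False 153.0 [538.66 192.15 153.67] F [-0.09  0.02  8.43] push 11.0 T [-0.05  0.06 -0.03]
18.03 False 151.5 [538.6  192.11 152.04] F [-0.05  0.33  7.36] push 10.0 T [-0.01  0.02  0.  ]
18.42 False 150.0 [538.43 192.05 150.34] F [ 0.08 -0.2   6.18] push 8.8 T [ 0.    0.01 -0.  ]
```

```bash
python3 - <<'E'
from press import *
press(150,134,1.0,17.5,20)
E
```

```text
18.8 False 149.0 [538.46 192.06 149.35] F [0.11 0.53 5.98] push 8.6 T [ 0.01  0.05 -0.06]
19.18 False 148.0 [538.43 192.06 148.35] F [ 0.56 -0.03  6.02] push 8.6 T [-0.07  0.01 -0.02]
19.57 False 147.0 [538.45 192.06 147.35] F [0.07 0.53 6.06] push 8.7 T [-0.05  0.01  0.  ]
19.95 False 146.0 [538.5  192.07 146.4 ] F [0.77 0.   6.86] push 9.5 T [-0.02  0.04  0.05]
20.33 False 145.0 [538.71 192.09 145.85] F [-0.32 -0.38 10.48] push 13.1 T [-0.14  0.13  0.04]
20.72 False 144.0 [538.96 192.14 145.34] F [-1.1  -1.22 14.27] push 16.9 T [-0.26  0.27  0.03]
21.1 False 143.0 [539.2  192.16 144.81] F [-1.8  -1.25 18.18] push 20.8 T [-0.33  0.34 -0.02]
```

```bash
python3 - <<'E'
from press import *
s=env.read_state();print(R.from_quat(s['orientation']).as_matrix()[2]*1000,s['width'])
press(143,142,1.0,26,15)
s=env.read_state();print(R.from_quat(s['orientation']).as_matrix()[2]*1000)
im=viewer.camera('wrist');cv2.imwrite('pics/q0.png',im)
cv2.imwrite('pics/q0z.png',cv2.resize(im[60:260,160:350],None,fx=3,fy=3,interpolation=cv2.INTER_CUBIC))
E
```

```text
[    0.65     2.53 -1000.  ] 22.065471914689812
21.48 False 142.0 [539.47 192.2  144.29] F [-2.32 -1.87 22.19] push 24.8 T [-0.51  0.47  0.03]
[   0.76    3.17 -999.99]
```

View pics/q0z.png

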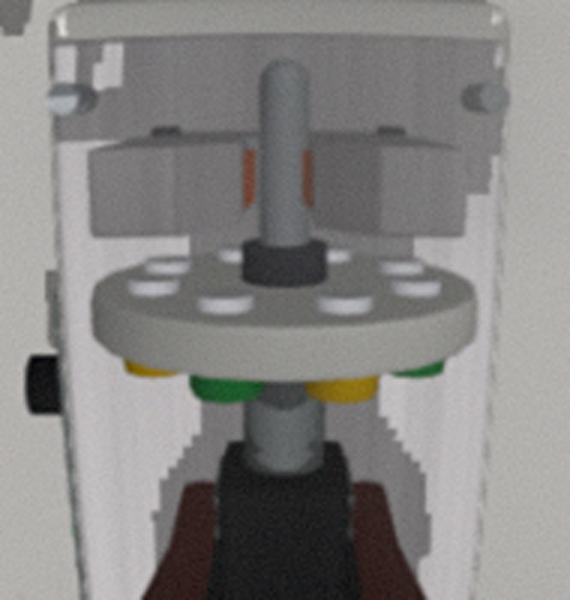

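Force rises at a steady 8 N/mm from TCP z of about 146.2, which is the cradle spring. The tool slope is under 0.1 mm across the axle, and the torque split shows both ends bearing. I'll unload part way, release and check.

```bash
python3 - <<'E'
from h import *
def p(n):
    s=env.read_state();print(n,round(s['time_s'],2),s['tool_pos'],s['force'],s['wrist_torque'],s['width']);return s
env.move_l([538.2,192,144],rate=15); env.hold(.15); p('unl')
set_gripper(70); env.hold(.2); p('open')
env.move_l([538.2,192,165],rate=60,f_stop=8); env.hold(.1); p('up')
env.move_l([538.2,192,260],rate=150); env.hold(.2); s=p('up2')
cv2.imwrite('pics/e0.png',viewer.camera('wrist'));np.save('pics/e0.npy',np.r_[s['tool_pos'],s['orientation']])
env.reach([525,130,340],down(0)); env.hold(.25); s=p('v1')
cv2.imwrite('pics/e1.png',viewer.camera('wrist'));np.save('pics/e1.npy',np.r_[s['tool_pos'],s['orientation']])
env.move_l([525,250,340],rate=250); env.hold(.25); s=p('v2')
cv2.imwrite('pics/e2.png',viewer.camera('wrist'));np.save('pics/e2.npy',np.r_[s['tool_pos'],s['orientation']])
def crop(n,x0,x1,y0,y1,f=4): return cv2.resize(cv2.imread(f'pics/{n}.png')[y0:y1,x0:x1],None,fx=f,fy=f,interpolation=cv2.INTER_CUBIC)
cv2.imwrite('pics/ec.png',np.hstack([crop('e1',210,310,20,195,3.4),crop('e2',210,310,110,285,3.4)]))
E
```

```text
unl 21.97 [538.98 192.13 145.35] [-0.78 -0.69 13.89] [-0.28  0.27  0.08] 21.5252331415329
open 23.05 [538.21 192.   144.03] [ 1.08 -0.18  0.18] [-0.12  0.1  -0.01] 69.93394307336361
up 23.65 [538.08 191.95 164.99] [ 0.41 -0.51  0.3 ] [-0.07  0.12  0.02] 69.8863177276833
up2 24.63 [537.71 191.84 258.84] [0.52 0.28 0.23] [-0.08  0.06 -0.  ] 69.94313030899279
v1 25.43 [524.64 130.53 338.63] [ 0.56 -0.24 -0.47] [-0.1   0.03 -0.02] 69.64855694416339
v2 26.36 [525.13 248.77 340.09] [ 0.08  0.23 -0.2 ] [-0.1   0.08 -0.07] 70.04783047537053
```

View pics/ec.png

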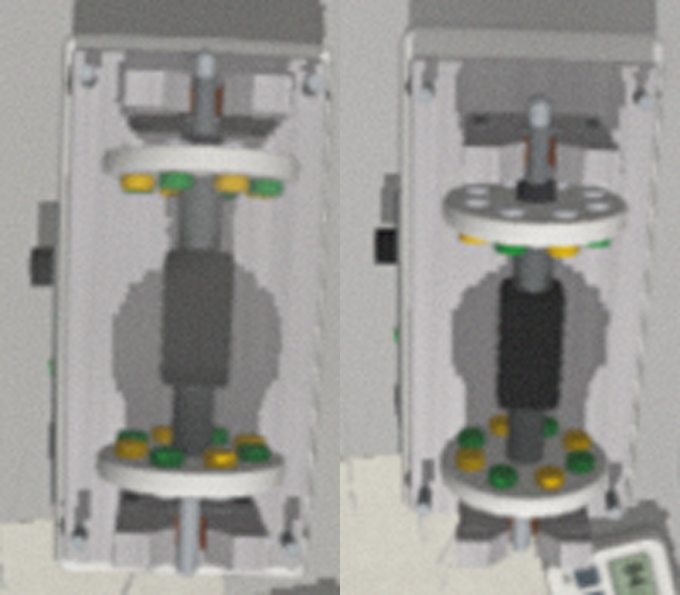

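View pics/e0.png

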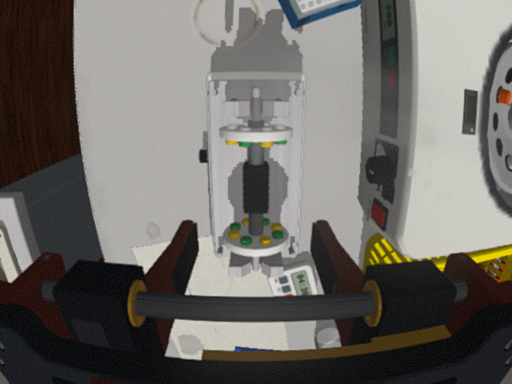

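```bash
python3 - <<'E'
from h import *
import cv2
e1,e2=ld('e1'),ld('e2')
a=tri([ray_wrist(e1,270,36.8),ray_wrist(e2,268.5,140)]);b=tri([ray_wrist(e1,265,187),ray_wrist(e2,262.6,269.4)])
print(a,b,(a+b)/2)
def crop(n,x0,y0,w=60,h=36,f=6.6):
    im=cv2.resize(cv2.imread(f'pics/{n}.png')[y0:y0+h,x0:x0+w],None,fx=f,fy=f,interpolation=cv2.INTER_CUBIC)
    im=cv2.convertScaleAbs(im,alpha=1.3)
    for i in range(0,w,10): cv2.putText(im,str(x0+i),(int((i+.5)*f),10),0,.35,(0,0,255)); cv2.line(im,(int((i+.5)*f),12),(int((i+.5)*f),20),(0,0,255))
    for j in range(0,h,5): cv2.putText(im,str(y0+j),(0,int((j+.5)*f)+4),0,.35,(0,0,255)); cv2.line(im,(24,int((j+.5)*f)),(32,int((j+.5)*f)),(0,0,255))
    return im
cv2.imwrite('pics/ez.png',np.vstack([np.hstack([crop('e1',240,32),crop('e2',240,138)]),np.hstack([crop('e1',235,160),crop('e2',235,245)])]))
E
```

```text
[541.15 279.61  84.81] [536.22 104.47  82.46] [538.68 192.04  83.63]
```

View pics/ez.png

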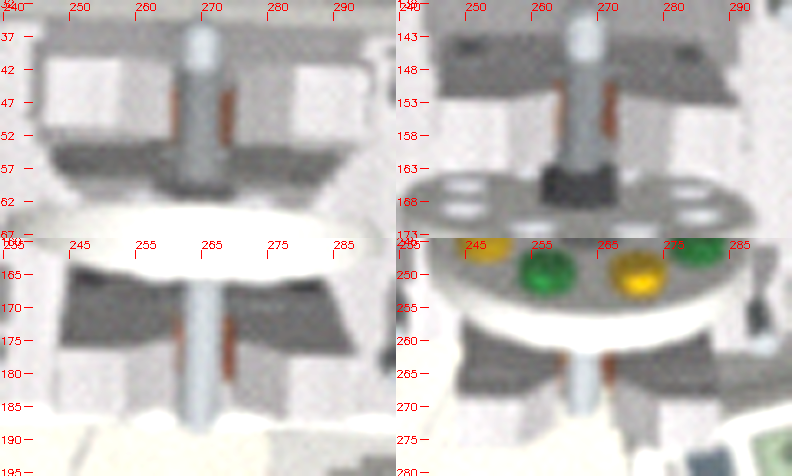

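```bash
python3 - <<'E'
from h import *
env.hold(.3); print(workorder.sign_off(), env.read_state()['time_s'])
E
```

```text
the job is handed in; nothing more can be done
the job is handed in; nothing more can be done
```

The carrier is in the cradle with its axle down in both slots, and the job is handed in. The clock read 26.4 s before sign-off.

- **Lift and placing:** I located the carrier and cradle from two wrist views each, gripped the hub and lifted it straight out of the rest. The axle entered both slots without touching the sides.
- **Pressing:** The jaws took 4–11 N. From a TCP height of about 146.2 mm the push rose steadily at about 8 N/mm, which means the axle was on the floors. I stopped at about 25 N total, of which roughly 15 N was on the floors, then eased off to about 16 N and let go.
- **Both ends home:**
  - The tool stayed level to under 0.1 mm along the axle.
  - The wrist torque showed both ends bearing, split unevenly at about 1:2 with more on the −y end.
  - The views after release put the axle centre at about 83.6 mm. The press gave 84.2 mm, for a cradle that sank by about 2.5 mm.
- **Disagreement:** The camera put the two axle tips at 84.8 and 82.5 mm. That 2.3 mm difference is within what I expect from pixel error, so I relied on the force and level readings instead.
- **Other things:** The arm is clear and touching nothing. I saw no contact with the other items on the bench, but I did not re-measure their positions.

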